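# Open the table easel's sprung jaw for a canvas

## Task

Make the table easel ready to take a canvas: fold its backrest up until it stands upright, and only then pull the sprung jaw (the one with the upright wooden grip) out towards the easel's front until the brass pointer is level with the brass index clip. Finish while still holding the jaw there, since it springs back if let go; the backrest must stay upright by itself, and the tubes, jars, tins and tools lying around must stay where they are.

Things in the scene. Friction and masses are not known exactly. Their poses are not given: they have to be found in the camera images.
- easel: Wooden table easel, fixed. Base board 280 (its x) x 280 (y) x 20 thick; origin under its centre, x from its front (robot side) to its back, y left, z up; turned about z only. At the back, cheeks at y = +/-112 up to z = 102 carry the backrest; between them a foot block at x = 94 to 124, up to z = 65. All sizes in mm.
- backrest (a joint): Angle of the folding backrest (rad): 0 is level, pointing forward over the jaw; 1.571 is upright; at most 1.9. Stiff hinge: stays where left, takes about 5 N at the crossbar. Plywood 10 thick, 190 wide, from 5 to 130 mm from the hinge axis; two battens 12 wide at y = +/-65 carry a round crossbar beyond its free edge.
- backrest_hinge (a point): Middle of the backrest's hinge axis, which runs along the easel's y; at easel x = 110, z = 85.
- backrest_bar (a point): Middle of the backrest's round crossbar: 12 mm diameter, 150 long, along the easel's y, its axis 185 from the hinge axis; 118 free between the battens, 49 free between bar and board edge. Gripped from above it can turn between the fingers as the backrest swings up.
- jaw (a joint): Travel of the sprung wooden clamp jaw (m): 0 is shut against the foot block, growing as it is pulled towards the easel's front (its -x), to 0.070 at most. A spring pulls it shut: about 4 N at 0, 8 N at 0.030, 12 N at 0.055; let go, it snaps back.
- jaw_grip (a point): Centre of the jaw's pull grip: upright wooden block 16 (easel x) x 70 (y) x 44 mm high, rigid with the jaw, square to the easel. Jaw shut: at easel x = 5, y = 0, z = 52 (z 30 to 74); the jaw's board below it has its top at z = 31.5. The jaw's lip (12 thick, up to z = 65) is 82 behind it. The folded backrest covers it from above.
- pointer (a point): (mm) Tip of the jaw's brass pointer tongue, which is 10 wide along the easel's x and sticks out to the left of the jaw; this point is centred in the width. With the jaw shut at easel x = 30, y = 90, z = 34.
- index: The mark: brass index clip with a small round head, 10 (easel x) x 24 (y) x 22 mm high plus head 6, fixed on the base board's left side, ahead of the shut pointer; axes as the easel's, origin under its centre (easel y = 107, z = 20). Pointer and clip are level, edges flush, when both have the same easel x: the jaw must travel 20 to 60 mm.
- tube_large: Bystander: crumpled metal paint tube, 150 x 40 x 22, lying left of the easel; origin under its middle
- tube_small: Bystander: small metal paint tube, 100 x 28 x 16, lying right of the easel; origin under its middle
- jar: Bystander: glass jar with a cork, 66 across, 82 high, standing right of the easel; origin under its centre
- tin_low: Bystander: small round lidded tin, 41 across, 26 high, standing on the front right corner of the easel's base board; origin under its centre
- tin_tall: Bystander: round lidded tin, 51 across, 45 high, standing left of the easel; origin under its centre
- brush: Bystander: flat paint brush, 200 long, lying right of the easel beyond the jar, under 30 high; origin under it, its x axis along it
- palette_knife: Bystander: palette knife, 280 long, lying left of the easel beyond the tube, under 30 high; origin under it, its x axis along it

How it is judged:
By the outcome, as a careful person would: the job done as asked, in the order asked, and still so for the second after the job is handed in, while the arm keeps its last pose, push and grip.
It also fails if it takes over 51 s, if anything falls off the work surface, if the arm or the gripper's body presses on something with over 40 N, if the wrist force passes 120 N, or if a joint passes its speed limit or range.

## Robot

A 7-joint arm with a two-finger parallel gripper is mounted at the origin on the work surface. World frame = base frame: x ahead of the robot, y to its left, z up, the work surface at z = 0. Lengths are in m, angles in rad, forces in N, time in s.
With the tool pointing down it reaches from about 0.425 to 0.925 m from the base axis. Payload 6.8 kg.
Tool frame: the origin (TCP) lies between the finger pads; the fingertips stand 22 mm ahead of it and the grasp point (between the pads) lies 3 mm ahead of it; z points along the fingers, y is the line along which they close (so a half turn about z gives the same grasp; the last joint's range is limited). The gripper opens to 85 mm and grips with 20 to 120 N. Pads are 22 mm wide; open, the fingers measure 114 mm over their backs; the gripper's body (76 mm by 85 mm) begins 54 mm behind the grasp point. The pads swing forward as they close: fully open they stand 13 mm farther back than shut.
Start: joints at [0.997, 0.477, 0.022, 1.555, -0.011, 1.109, -0.083], TCP at [0.303, -0.603, 0.253] pointing down, gripper open.
Joint ranges: [-2.96, 2.96], [-0.34, 2.1], [-1.41, 1.46], [0.24, 2.44], [-1.37, 4.51], [0.17, 1.92], [-2.96, 2.96]. Speed limits (rad/s): [2.39, 2.39, 3.14, 3.14, 3.14, 3.14, 3.14].

## Interface

Orientations are given as a unit quaternion [w, x, y, z].
In Python, from station import bot gives the robot as it stands.
- The arm moves only by the tool servo_tool, never from a script. Its argument "motion" is a list that holds one entry, the list of rows, each a list of 5 numbers: the opening, from 0 (shut) to 1 (fully open), then the shift along the world's x, y, z each as a share of 0.04 m, from -1 to 1, then the turn about the world's z as a share of 0.12 rad, from -1 to 1. A call has 1 to 20 rows; each row shifts and turns the commanded pose from where the row before left it; what a row does not reach is not made up. A row lasts 1/10 s, in which the tool goes at most 50 mm and 8.59 degrees, less where a joint would pass 70% of its speed; a pose out of reach is approached as far as the arm can. A call with a number of a shift or a turn outside -1 to 1 is refused whole. A call with a gripper value outside its range is refused whole. The fingers move at their own pace and stop on an object; "newtons" is the grip in N (left out, the last holds). Time passes only in rows, so rows that do not move let the fingers close. It gives the time, the measured TCP pose, the force, the opening and the grip force at its end, in the units of the state.
- bot.get_obs(): the state, without advancing time (a new reading comes with each control period).
- bot.read_camera(name): name is "scene" or "side" or "wrist"; returns (picture, depth): 480x640x3 uint8, red, green, blue; 480x640 float32, m along the optical axis (not along the pixel's ray), 0 where there is no reading.
- bot.get_calibration(name): a dict with "fovy" (degrees; the focal length in pixels is half the picture's height over the tangent of half this angle, whatever the lens; pixels are square), "cx", "cy" (the principal point, pixels), "view" (4x4, takes a point from world to camera coordinates). Camera axes: x right, y down, z forward; pixel columns grow to the right and rows downward; lengths in m; the calibration is good to about 2 mm. A picture is of the moment at which its call begins: read the wrist's pose just before it. get_calibration takes no time and is no camera call; for the wrist camera it gives the pose at the moment of the call.
- bot.hand_in(): hands the job in; it is judged then, once.
The state is a dict: "t": time; "q": joint angles; "joint_vel": joint speeds; "joint_torque": joint torques, N m; "eef_pos": TCP position; "tool_rot": TCP orientation; "contact_force": force on the tool from outside, world axes, zero at the start; "torque": the same for the moment, N m; "gripper_width": opening from 0.0 (shut) to 1.0 (fully open); "grasp_force": force on a finger pad.
Only numpy, scipy, OpenCV 4.12 (cv2) and the standard library are available. Lean on these libraries where they do the work, as an engineer would, in place of code of your own. Each camera call takes 0.05 s, during which the arm holds its last target. There are 200 camera calls.

## Working session

There is one attempt and no reset: what is moved stays moved. The work goes in short steps, Python scripts to look and compute and a tool call to move; the robot and the scene stay as the last step left them, time stands still between calls to the robot, and variables do not carry over. Pictures are saved under pics/ and viewed, at most 10 in all, crops included, and the job is handed in when it is done.

Besides the shell and the picture viewer there is one more tool, called by a JSON object that holds its "api" and its "payload", one argument or row to a line. servo_tool: Moves the arm, as the interface text tells. Shift numbers are shares of 0.04 m and turn numbers shares of 0.12 rad, none past 1 either way. Its arguments: {"type":"object","properties":{"motion":{"type":"array"},"newtons":{"type":"number"}},"required":["motion"]}

```bash
mkdir -p pics; ls; cat > h.py <<'E'
import numpy as np, cv2
from station import bot
def cal(n):
    c=bot.get_calibration(n); f=240/np.tan(np.radians(c["fovy"])/2)
    return f,c["cx"],c["cy"],np.array(c["view"])
def ray(C,u,v):
    f,cx,cy,V=C; d=V[:3,:3].T@np.array([(u-cx)/f,(v-cy)/f,1.]); o=-V[:3,:3].T@V[:3,3]; return o,d
def onz(C,u,v,z):
    o,d=ray(C,u,v); return o+d*(z-o[2])/d[2]
def dep(C,u,v,z):
    o,d=ray(C,u,v); return o+d*z
def proj(C,p):
    f,cx,cy,V=C; q=V[:3,:3]@np.asarray(p)+V[:3,3]; return cx+f*q[0]/q[2],cy+f*q[1]/q[2]
E
python3 - <<'E'
from h import *
for n in("scene","side"):
    C=cal(n);im,d=bot.read_camera(n);cv2.imwrite(f"pics/{n}0.png",im[:,:,::-1]);np.save(f"{n}0.npy",d)
    print(n,C[0],-C[3][:3,:3].T@C[3][:3,3],(d>0).mean())
o=bot.get_obs();print(o)
E
```

```text
pics
scene 530.1610632001062 [ 1.09668646 -0.5415181   0.7119594 ] 0.9957942708333334
side 460.5524117628844 [0.55119278 0.89987698 0.88748633] 0.9960188802083333
{'t': 0.1, 'q': array([ 0.99686285,  0.47772124,  0.02235421,  1.55635072, -0.0114957 ,
        1.10930561, -0.0830714 ]), 'joint_vel': array([ 0.000531  , -0.00019725,  0.00252027, -0.00375048,  0.00094204,
        0.00129263,  0.0018092 ]), 'joint_torque': array([ 4.65937032e-03, -5.97759461e+01,  1.61352005e+00, -2.81953132e+01,
        1.28449907e-02,  5.03079951e-03, -1.08353539e-07]), 'eef_pos': array([ 0.30294871, -0.60263837,  0.25242137]), 'tool_rot': array([-7.88461391e-04,  9.72992319e-01,  2.30836004e-01, -2.53711924e-04]), 'contact_force': array([-0.59068583,  0.77170298, -0.3020543 ]), 'torque': array([ 0.02059153,  0.01518145, -0.00398434]), 'grasp_force': 0.0, 'gripper_width': 1.004376767511295}
```

View pics/scene0.png

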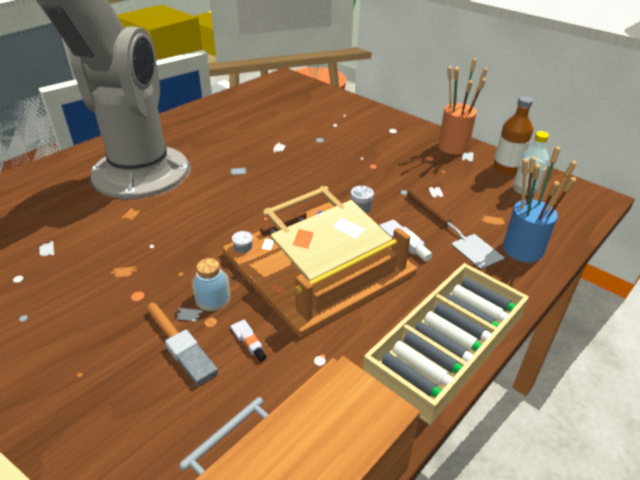

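View pics/side0.png

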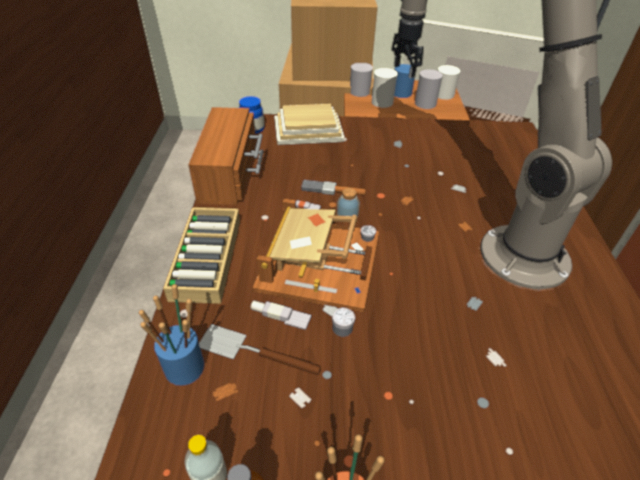

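The scene view shows the easel at around (320,255), with the crossbar from (265,210) to (340,205). The side view shows the pointer and clip area near (305,270). Next I'll enlarge the side view and get depth numbers.

```bash
python3 - <<'E'
from h import *
a=cv2.imread("pics/side0.png")[195:315,245:395]; b=cv2.imread("pics/scene0.png")[175:335,215:425]
cv2.imwrite("pics/c1.png",np.vstack([cv2.resize(a,(375,300),interpolation=2),cv2.resize(b,(375,286),interpolation=2)]) if 0 else cv2.resize(a,(750,600),interpolation=2))
cv2.imwrite("pics/c2.png",cv2.resize(b,(787,600),interpolation=2))
E
```

```text
(no output)
```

View pics/c1.png

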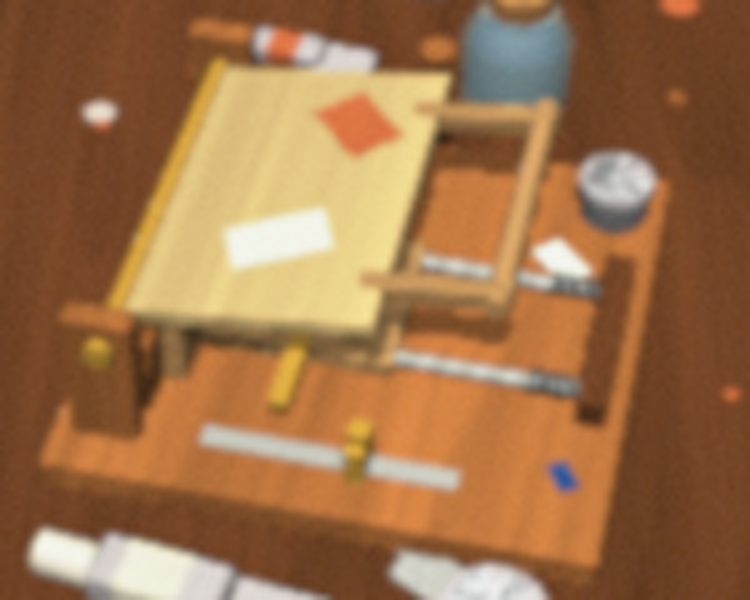

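View pics/c2.png

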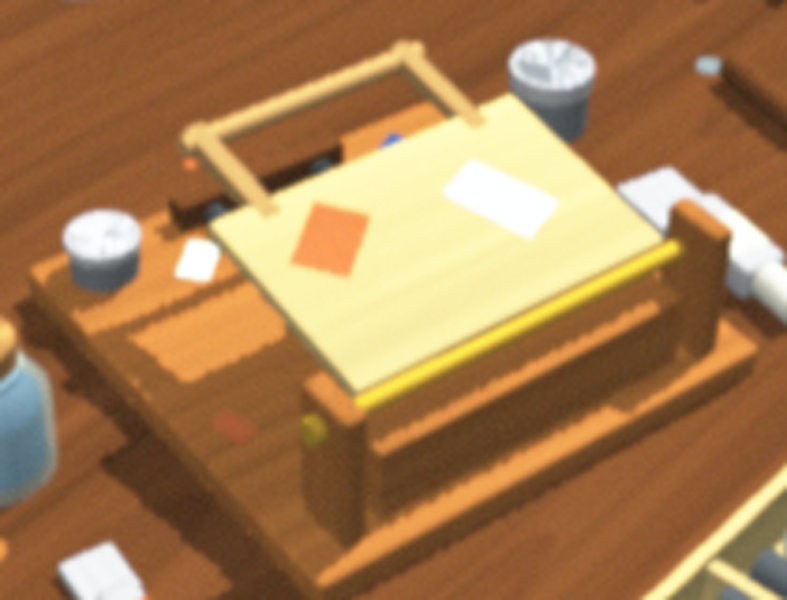

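c1 (side) shows the board's top corners at crop (42,460), (598,562) and (665,190). The bar runs from (548,105) to (500,300), the pointer tongue from (290,375) to its tip at (280,405), and the clip is at (357,450). c2 (scene) shows the bar's ends at crop (195,137) and (408,50), and the brass hinge rod from (362,400) to (680,247).

```bash
cat >> h.py <<'E'
def tri(*L):
    A=np.zeros((3,3));b=np.zeros(3)
    for o,d in L:
        d=d/np.linalg.norm(d);P=np.eye(3)-np.outer(d,d);A+=P;b+=P@o
    x=np.linalg.solve(A,b)
    return x,max(np.linalg.norm((np.eye(3)-np.outer(d,d)/(d@d))@(x-o)) for o,d in L)
E
python3 - <<'E'
from h import *
np.set_printoptions(precision=4,suppress=True)
S=cal("side");C=cal("scene");ds=np.load("side0.npy");dc=np.load("scene0.npy")
s=lambda u,v:(245+u/5,195+v/5)
c=lambda u,v:(215+u/3.748,175+v/3.75)
BL,FL,FR=[onz(S,*s(*p),.02) for p in((42,460),(598,562),(665,190))]
bl,br,fr=[onz(C,*c(*p),.02) for p in((755,352),(318,580),(32,272))]
print("side BL FL FR",BL,FL,FR);print("scene BL BR FR",bl,br,fr)
for a in(BL-FL,bl-br,br-fr,FL-FR):print("edge",np.linalg.norm(a),np.degrees(np.arctan2(a[1],a[0])))
print("BL tri",tri(ray(S,*s(42,460)),ray(C,*c(755,352))),"FR",tri(ray(S,*s(665,190)),ray(C,*c(32,272))))
print("barR",tri(ray(S,*s(548,105)),ray(C,*c(195,137))),"barL",tri(ray(S,*s(500,300)),ray(C,*c(408,50))))
print("barmid tri",tri(ray(S,*s(524,205)),ray(C,*c(301,93))))
# depth clouds
def cloud(K,d):
    v,u=np.mgrid[:480,:640];f,cx,cy,V=K
    p=np.stack([(u-cx)/f*d,(v-cy)/f*d,d],-1)
    return (p-V[:3,3])@V[:3,:3]
for K,d,n in((S,ds,"side"),(C,dc,"scene")):
    P=cloud(K,d)
    im=cv2.imread(f"pics/{n}0.png");hsv=cv2.cvtColor(im,cv2.COLOR_BGR2HSV)
    m=(hsv[...,0]>20)&(hsv[...,0]<32)&(hsv[...,1]>60)&(hsv[...,2]>190)&(d>0)
    _,lab,st,_=cv2.connectedComponentsWithStats(m.astype(np.uint8))
    m=lab==(lab[250,325] if n=="scene" else lab[235,290]) if n=="scene" else lab==lab[220,290]
    m=cv2.erode(m.astype(np.uint8),np.ones((5,5)))>0
    Q=P[m];ce=Q.mean(0);n_=np.linalg.svd(Q-ce,full_matrices=False)[2][2];n_*=np.sign(n_[2])
    print(n,m.sum(),"plane",ce,n_,"tilt deg",np.degrees(np.arccos(n_[2])))
    g=P[(P[...,2]>.012)&(P[...,2]<.028)&(abs(P[...,0]-.6)<.4)]
    print("table z",np.median(P[...,2][(abs(P[...,2])<.02)]))
E
```

```text
side BL FL FR [0.7189 0.1609 0.02  ] [0.4468 0.2119 0.02  ] [ 0.3987 -0.0524  0.02  ]
scene BL BR FR [0.7236 0.1557 0.02  ] [ 0.6667 -0.1109  0.02  ] [ 0.4017 -0.0604  0.02  ]
edge 0.2768216720148297 -10.611904528083775
edge 0.27266387315918844 77.96362109002024
edge 0.26982367526724815 -10.786471091639902
edge 0.26868823543285114 79.67010453824467
BL tri (array([0.7206, 0.1587, 0.0168]), np.float64(0.001198836319776715)) FR (array([ 0.3977, -0.0574,  0.0157]), np.float64(0.00027194393929352205))
barR (array([ 0.4742, -0.004 ,  0.1184]), np.float64(0.0022853570260718084)) barL (array([0.4983, 0.133 , 0.115 ]), np.float64(5.895825395250147e-05))
barmid tri (array([0.4851, 0.0648, 0.1141]), np.float64(0.0006866969622628564))
side 300447 plane [ 0.6408 -0.317  -0.0944] [ 0.2316 -0.0531  0.9714] tilt deg 13.742422214324646
table z 0.0002424264760151386
scene 2931 plane [0.6177 0.0309 0.0974] [ 0.1479 -0.0257  0.9887] tilt deg 8.634437977494038
table z 0.00013165994564148925
```

{"api": "servo_tool", "payload": {
  "motion": [
    [[1, 0.229, 0.834, 0, 0.384], [1, 0.229, 0.834, 0, 0.384], [1, 0.229, 0.834, 0, 0.384], [1, 0.229, 0.834, 0, 0.384], [1, 0.229, 0.834, 0, 0.384], [1, 0.229, 0.834, 0, 0.384], [1, 0.229, 0.834, 0, 0.384], [1, 0.229, 0.834, 0, 0.384], [1, 0.229, 0.834, 0, 0.384], [1, 0.229, 0.834, 0, 0.384], [1, 0.229, 0.834, 0, 0.384], [1, 0.229, 0.834, 0, 0.384], [1, 0.229, 0.834, 0, 0.384], [1, 0.229, 0.834, 0, 0.384], [1, 0.229, 0.834, 0, 0.384], [1, 0.229, 0.834, 0, 0.384], [1, 0.229, 0.834, 0, 0.384], [1, 0.229, 0.834, 0, 0.384], [1, 0.229, 0.834, 0, 0.384], [1, 0.229, 0.834, 0, 0.384]]
  ]
}}

```text
t: 2.1
eef_pos: [0.4863, 0.0653, 0.2531]
tool_rot: [-0.0, 0.768, 0.64, -0.0]
contact_force: [-0.0, 0.0, 0.2]
gripper_width: 1.001
grasp_force: 0.0
```

{"api": "servo_tool", "payload": {
  "motion": [
    [[0.45, 0, 0, 0, 0], [0.45, 0, 0, 0, 0], [0.45, 0, 0, 0, 0], [0.45, 0, 0, 0, 0]]
  ]
}}

```text
t: 2.5
eef_pos: [0.4861, 0.0626, 0.2531]
tool_rot: [0.0, 0.77, 0.638, -0.0]
contact_force: [-0.1, -0.1, -0.5]
gripper_width: 0.454
grasp_force: 0.0
```

```bash
python3 - <<'E'
from h import *
np.set_printoptions(precision=4,suppress=True)
C=cal("wrist");im,d=bot.read_camera("wrist");cv2.imwrite("pics/w1.png",im[:,:,::-1]);np.save("w1.npy",d)
np.savez("w1c.npz",f=C[0],cx=C[1],cy=C[2],V=C[3])
o=bot.get_obs();print(o["eef_pos"],o["tool_rot"],o["t"],o["q"],o["gripper_width"]);print(-C[3][:3,:3].T@C[3][:3,3],C[3])
for p in((.485,.0645,.114),(.4742,-.004,.118),(.498,.133,.115)):print(proj(C,p))
E
```

```text
[0.4862 0.0627 0.2532] [ 0.0001  0.7696  0.6385 -0.0003] 2.55 [ 0.2174  0.2164 -0.5374  1.957   0.1314  1.0023 -0.5665] 0.4545435142410927
[0.5003 0.133  0.3737] [[ 0.9828 -0.1849 -0.001  -0.4667]
 [-0.1771 -0.9432  0.281   0.109 ]
 [-0.0529 -0.276  -0.9597  0.4218]
 [ 0.      0.      0.      1.    ]]
(np.float64(313.0143303769778), np.float64(230.28855363475745))
(np.float64(315.8710371693859), np.float64(319.8817705935395))
(np.float64(312.9407323709268), np.float64(129.01645775632227))
```

View pics/w1.png

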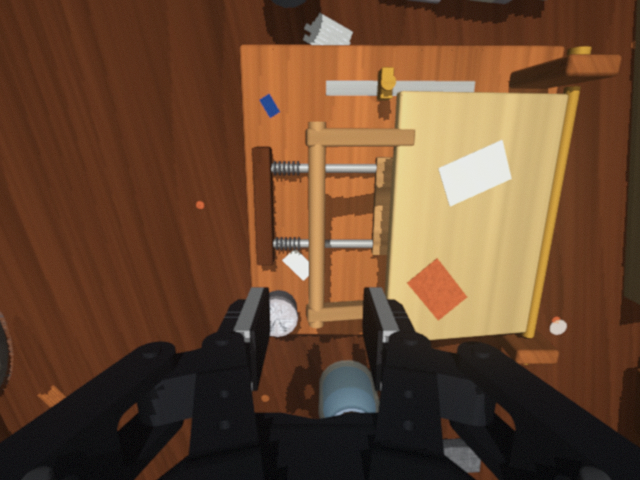

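The wrist view shows the bar vertical at u≈316 (rows 123–327) between the open fingers, so it is aligned. The clip is at (387,85), and the tin is at (283,315), below and clear of the left finger.

```bash
python3 - <<'E'
from h import *
np.set_printoptions(precision=4,suppress=True)
z=np.load("w1c.npz");W=(float(z["f"]),float(z["cx"]),float(z["cy"]),z["V"]);S=cal("side");C=cal("scene")
dw=np.load("w1.npy")
sp=lambda u,v:(245+u/5,195+v/5); cp=lambda u,v:(215+u/3.748,175+v/3.75)
print("bar tri3",tri(ray(W,316.5,225),ray(S,*sp(524,205)),ray(C,*cp(301,93))), onz(W,316.5,225,.113))
# corners wrist
FL=onz(W,242,45,.02);FR=onz(W,252,334,.02);BL=onz(W,563,45,.02)
print(FL,FR,BL,np.linalg.norm(FL-FR),np.degrees(np.arctan2(*(FL-FR)[[1,0]]))-90,np.linalg.norm(BL-FL))
ex=np.array([.983,-.185]);ey=np.array([.185,.983])
# origin estimates
bl=(np.array([.7189,.1609])+np.array([.7236,.1557]))/2
O=np.mean([FL[:2]+.14*ex-.14*ey,FR[:2]+.14*ex+.14*ey,bl-.14*ex-.14*ey,np.array([.4,-.056])+.14*ex+.14*ey,np.array([.6667,-.1109])-.14*ex+.14*ey],0)
print([q for q in (FL[:2]+.14*ex-.14*ey,FR[:2]+.14*ex+.14*ey,bl-.14*ex-.14*ey,np.array([.4,-.056])+.14*ex+.14*ey,np.array([.6667,-.1109])-.14*ex+.14*ey)],"O",O)
h,_=tri(ray(W,389,72),ray(S,*sp(359,428)));print("clip head",h,_,"easel",(h[:2]-O)@ex,(h[:2]-O)@ey)
b=dep(W,316,225,dw[225,316]);print("bar depth pt",b, "hinge",O+.11*ex, "bar easel",(b[:2]-O)@ex,(b[:2]-O)@ey)
E
```

```text
bar tri3 (array([0.4861, 0.0661, 0.1142]), np.float64(0.002734224782061534)) [0.4881 0.0676 0.113 ]
[0.4505 0.2119 0.02  ] [ 0.3944 -0.0604  0.02  ] [0.7197 0.1612 0.02  ] 0.2779917722512749 -11.638049109867879 0.27396858986186035
[array([0.5622, 0.0484]), array([0.558 , 0.0513]), array([0.5577, 0.0466]), array([0.5635, 0.0557]), array([0.555 , 0.0526])] O [0.5593 0.0509]
clip head [0.5634 0.1641 0.056 ] 0.0005044462992146292 easel -0.016926510179441485 0.11202604910573727
bar depth pt [0.4881 0.0692 0.1189] hinge [0.6674 0.0306] bar easel -0.07338753955151098 0.004765132932930693
```

{"api": "servo_tool", "payload": {
  "motion": [
    [[0.45, 0.02, 0.075, -0.7, 0], [0.45, 0, 0, -0.7, 0], [0.45, 0, 0, -0.7, 0], [0.45, 0, 0, -0.65, 0], [0.45, 0, 0, -0.4, 0], [0.45, 0, 0, -0.275, 0], [0.45, 0, 0, 0, 0], [0, 0, 0, 0, 0], [0, 0, 0, 0, 0], [0, 0, 0, 0, 0], [0, 0, 0, 0, 0], [0, 0, 0, 0, 0]]
  ],
  "newtons": 40
}}

```text
t: 3.75
eef_pos: [0.4871, 0.0672, 0.1167]
tool_rot: [0.0, 0.769, 0.639, 0.0]
contact_force: [-2.6, 0.5, 2.6]
gripper_width: 0.125
grasp_force: 39.1
```

```bash
python3 - <<'E'
import numpy as np
ex=np.array([.983,-.185])
a=np.linspace(.155,1.581,21); r=.185
for i in range(20):
    dx=r*(np.cos(a[i])-np.cos(a[i+1]));dz=r*(np.sin(a[i+1])-np.sin(a[i]))
    print(np.round([dx*ex[0]/.04,dx*ex[1]/.04,dz/.04],3).tolist())
E
```

```text
[0.061, -0.012, 0.324]
[0.084, -0.016, 0.318]
[0.106, -0.02, 0.312]
[0.128, -0.024, 0.303]
[0.148, -0.028, 0.293]
[0.169, -0.032, 0.282]
[0.188, -0.035, 0.269]
[0.206, -0.039, 0.254]
[0.224, -0.042, 0.239]
[0.24, -0.045, 0.222]
[0.255, -0.048, 0.204]
[0.268, -0.05, 0.185]
[0.281, -0.053, 0.165]
[0.291, -0.055, 0.144]
[0.301, -0.057, 0.123]
[0.309, -0.058, 0.101]
[0.315, -0.059, 0.078]
[0.32, -0.06, 0.055]
[0.323, -0.061, 0.032]
[0.324, -0.061, 0.008]
```

Gripped (0.125·85 = 10.6 mm ≈ 12 mm bar). Swing the first half.

{"api": "servo_tool", "payload": {
  "motion": [
    [[0, 0.061, -0.012, 0.324, 0], [0, 0.084, -0.016, 0.318, 0], [0, 0.106, -0.02, 0.312, 0], [0, 0.128, -0.024, 0.303, 0], [0, 0.148, -0.028, 0.293, 0], [0, 0.169, -0.032, 0.282, 0], [0, 0.188, -0.035, 0.269, 0], [0, 0.206, -0.039, 0.254, 0], [0, 0.224, -0.042, 0.239, 0], [0, 0.24, -0.045, 0.222, 0]]
  ]
}}

```text
t: 4.75
eef_pos: [0.5449, 0.0562, 0.23]
tool_rot: [-0.003, 0.768, 0.64, -0.004]
contact_force: [-18.6, 2.4, 10.5]
gripper_width: 0.123
grasp_force: 39.3
```

{"api": "servo_tool", "payload": {
  "motion": [
    [[0, 0.22, -0.04, 0.23, 0], [0, 0.24, -0.045, 0.21, 0], [0, 0.27, -0.053, 0.19, 0], [0, 0.28, -0.055, 0.17, 0], [0, 0.301, -0.057, 0.123, 0], [0, 0.309, -0.058, 0.101, 0], [0, 0.315, -0.059, 0.078, 0]]
  ]
}}

```text
t: 5.45
eef_pos: [0.6265, 0.0405, 0.2758]
tool_rot: [0.0, 0.769, 0.639, -0.0]
contact_force: [-6.4, 1.0, 7.5]
gripper_width: 0.122
grasp_force: 41.0
```

{"api": "servo_tool", "payload": {
  "motion": [
    [[0, 0.32, -0.06, 0.055, 0], [0, 0.323, -0.061, 0.032, 0], [0, 0.2, -0.04, 0.0, 0], [0, 0.1, -0.02, 0.0, 0], [0, 0, 0, 0, 0], [0, 0, 0, 0, 0]]
  ]
}}

```text
t: 6.05
eef_pos: [0.6658, 0.033, 0.2797]
tool_rot: [0.001, 0.769, 0.639, 0.002]
contact_force: [-0.5, -0.0, 4.3]
gripper_width: 0.119
grasp_force: 41.6
```

```bash
python3 - <<'E'
from h import *
np.set_printoptions(precision=4,suppress=True)
o=bot.get_obs();print(o["eef_pos"],o["contact_force"])
for n in("side","scene"):
    im,d=bot.read_camera(n);cv2.imwrite(f"pics/{n}2.png",im[:,:,::-1]);np.save(n+"2.npy",d)
a=cv2.imread("pics/side2.png")[170:320,235:395];b=cv2.imread("pics/scene2.png")[130:340,215:425]
cv2.imwrite("pics/c3.png",np.hstack([cv2.resize(a,(400,375),interpolation=2),cv2.resize(b,(375,375),interpolation=2)]))
E
```

```text
[0.6658 0.033  0.2797] [-0.4894 -0.0471  4.328 ]
```

View pics/c3.png

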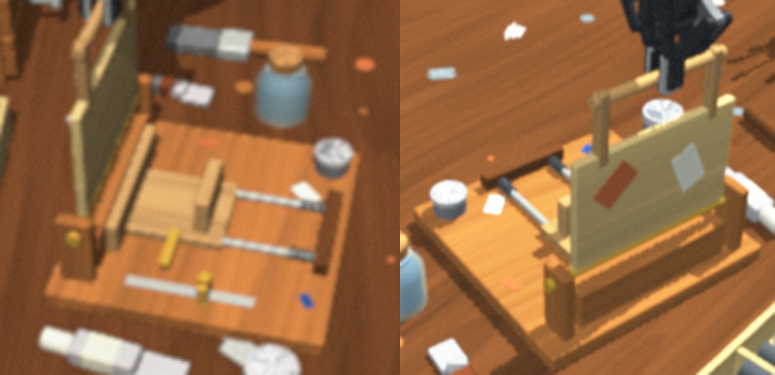

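The backrest stands nearly upright, and the jaw grip is now exposed (left crop, at about (208,195)). Next I'll check the angle from the board's depth plane.

```bash
cat > ang.py <<'E'
from h import *
def ang(n,d):
    K=cal(n);f,cx,cy,V=K;v,u=np.mgrid[:480,:640]
    P=(np.stack([(u-cx)/f*d,(v-cy)/f*d,d],-1)-V[:3,3])@V[:3,:3]
    O=np.array([.5593,.0509]);ex=np.array([.983,-.185]);ey=np.array([.185,.983])
    X=(P[...,:2]-O)@ex;Y=(P[...,:2]-O)@ey
    m=(d>0)&(abs(X-.11)<.03)&(abs(Y)<.08)&(P[...,2]>.11)&(P[...,2]<.21)
    m=cv2.erode(m.astype(np.uint8),np.ones((3,3)))>0
    Q=P[m];q=np.stack([X[m],Y[m],Q[:,2]],1)
    for _ in range(3):
        c=np.median(q,0) if _==0 else q.mean(0);N=np.linalg.svd(q-q.mean(0),full_matrices=False)[2][2]
        r=abs((q-q.mean(0))@N);q=q[r<max(.003,2*np.median(r))]
    N*=np.sign(N[0]);a=np.pi/2-np.arctan2(-N[2],N[0]) if 0 else np.pi/2-np.arctan2(N[2],N[0])
    return a,N,q.mean(0),len(q)
E
python3 - <<'E'
from ang import *
for n in("side","scene"):print(n,ang(n,np.load(n+"2.npy")))
S=cal("scene");T=cal("side")
# crossbar ends & hinge rod in scene: crop 1.786x off(215,130)
c=lambda u,v:(215+(u-400)/1.786,130+v/1.786); s=lambda u,v:(235+u/2.5,170+v/2.5)
print(tri(ray(S,*c(601,97)),ray(T,*s(80,47))) )
E
```

```text
side (np.float64(1.5644393289903011), array([ 0.99997744, -0.00217097,  0.00635694]), array([0.10463028, 0.00397332, 0.16189643]), 453)
scene (np.float64(1.5666660645915809), array([ 0.99998661, -0.00311704,  0.00413023]), array([ 0.11440389, -0.00307433,  0.16235085]), 2833)
(array([0.65807176, 0.01084032, 0.23416397]), np.float64(0.03644387058823911))
```

{"api": "servo_tool", "payload": {
  "motion": [
    [[0.4, 0, 0, 0, 0], [0.4, 0, 0, 0, 0], [0.4, 0, 0, 0, 0], [0.45, 0, 0, 0.4, 0], [0.45, 0, 0, 0.6, 0], [0.45, 0, 0, 0.6, 0], [0.45, -0.3, 0.05, 0, 0], [0.45, -0.6, 0.1, 0, 0], [0.45, -0.6, 0.1, 0, 0], [0.45, -0.6, 0.1, 0, 0], [0.45, -0.44, 0.075, -0.2, 0], [0.45, 0, 0, -0.6, 0], [0.45, 0, 0, -0.8, 0], [0.45, 0, 0, -0.8, 0], [0.45, 0, 0, 0, 0], [0.45, 0, 0, 0, 0]]
  ]
}}

```text
t: 7.75
eef_pos: [0.5633, 0.0506, 0.2457]
tool_rot: [0.0, 0.769, 0.639, 0.0]
contact_force: [0.2, 0.8, 0.6]
gripper_width: 0.45
grasp_force: 0.0
```

```bash
python3 - <<'E'
from ang import *
np.set_printoptions(precision=4,suppress=True)
C=cal("wrist");im,d=bot.read_camera("wrist");cv2.imwrite("pics/w2.png",im[:,:,::-1]);np.save("w2.npy",d)
np.savez("w2c.npz",f=C[0],cx=C[1],cy=C[2],V=C[3])
for n in("side","scene"):
    im,d=bot.read_camera(n);np.save(n+"3.npy",d);print(n,ang(n,d)[0])
print(bot.get_obs()["eef_pos"],bot.get_obs()["contact_force"])
E
```

```text
side 1.5631364654677964
scene 1.5666904993659871
[0.5641 0.0508 0.2468] [ 0.0212 -0.0184 -0.2615]
```

View pics/w2.png

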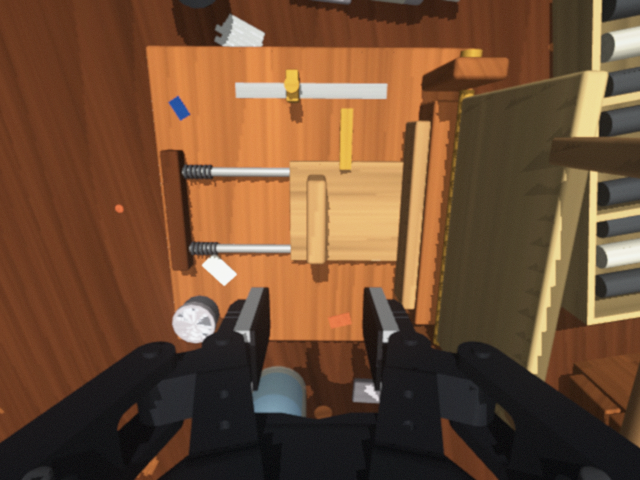

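The backrest stayed put at about 1.565 rad. The wrist view shows the grip top centred at (317,220), the pointer tongue at u 341–352 with its tip at v=110, and the clip at (292,73–102).

```bash
python3 - <<'E'
from h import *
np.set_printoptions(precision=4,suppress=True)
z=np.load("w2c.npz");W=(float(z["f"]),float(z["cx"]),float(z["cy"]),z["V"]);S=cal("side")
O=np.array([.5593,.0509]);ex=np.array([.983,-.185]);ey=np.array([.185,.983])
E=lambda p:np.r_[1000*(p[:2]-O)@ex,1000*(p[:2]-O)@ey,p[2]*1000]
s=lambda u,v:(235+u/2.5,170+v/2.5)
im=cv2.imread("pics/w2.png");hsv=cv2.cvtColor(im,cv2.COLOR_BGR2HSV)
m=((hsv[...,0]>18)&(hsv[...,0]<30)&(hsv[...,1]>170)&(hsv[...,2]>110)).astype(np.uint8)
n,l,st,ce=cv2.connectedComponentsWithStats(m)
for i in range(1,n):
    x,y,w,h,a=st[i]
    if a>40 and y<200: print(st[i],ce[i])
for v in(75,80,85,90,95,98,101,112,116,125,135,145):
    r=np.where(m[v,270:365])[0]+270
    if len(r):
        g=np.split(r,np.where(np.diff(r)>3)[0]+1);print(v,[(q[0],q[-1]) for q in g if len(q)>2])
print("grip top",onz(W,317,220,.074),E(onz(W,317,220,.074)),"tri side",tri(ray(W,317,220),ray(S,*s(210,182))))
print("tip",E(onz(W,346.5,110,.034)),"FL,FR",E(onz(W,149,47,.02)),E(onz(W,176,340,.02)))
d=np.load("w2.npy");print("grip depth",dep(W,317,220,d[220,317]))
E
```

```text
[462  49  20   8 112] [471.9554  52.8839]
[287  70  12  32 158] [293.4304  91.6709]
[460  90  14  12  66] [465.5455  94.2879]
[340 128  12  34  99] [343.8485 143.5354]
75 [(np.int64(286), np.int64(288))]
80 []
85 [(np.int64(292), np.int64(297))]
90 [(np.int64(294), np.int64(297))]
95 [(np.int64(288), np.int64(297))]
98 [(np.int64(287), np.int64(297))]
101 [(np.int64(289), np.int64(296))]
112 [(np.int64(341), np.int64(347))]
116 []
125 [(np.int64(347), np.int64(349))]
135 [(np.int64(340), np.int64(344))]
145 [(np.int64(340), np.int64(343)), (np.int64(347), np.int64(350))]
grip top [0.5651 0.0519 0.074 ] [ 5.5607  2.0249 74.    ] tri side (array([0.5632, 0.0517, 0.0738]), np.float64(0.0018921269595344107))
tip [30.1283 87.3686 34.    ] FL,FR [-135.5372  137.5604   20.    ] [-141.182  -140.1459   20.    ]
grip depth [0.5651 0.0519 0.0743]
```

{"api": "servo_tool", "payload": {
  "motion": [
    [[0.5, 0, 0.025, -0.5, 0], [0.5, 0, 0, -0.8, 0], [0.5, 0, 0, -0.8, 0], [0.5, 0, 0, -0.8, 0], [0.5, 0, 0, -0.7, 0], [0.5, 0, 0, -0.5, 0], [0.5, 0, 0, -0.35, 0], [0.5, 0, 0, -0.2, 0], [0.5, 0, 0, 0, 0], [0, 0, 0, 0, 0], [0, 0, 0, 0, 0], [0, 0, 0, 0, 0], [0, 0, 0, 0, 0], [0, 0, 0, 0, 0]]
  ],
  "newtons": 60
}}

```text
t: 9.3
eef_pos: [0.5636, 0.0516, 0.0598]
tool_rot: [0.0, 0.769, 0.639, 0.001]
contact_force: [-1.7, 0.3, 6.4]
gripper_width: 0.178
grasp_force: 58.9
```

```bash
python3 - <<'E'
from h import *
z=np.load("w2c.npz");W=(float(z["f"]),float(z["cx"]),float(z["cy"]),z["V"])
O=np.array([.5593,.0509]);ex=np.array([.983,-.185]);ey=np.array([.185,.983])
E=lambda p:np.r_[1000*(p[:2]-O)@ex,1000*(p[:2]-O)@ey]
for v,zz in((98,.03),(101,.022),(95,.038)):
    print(E(onz(W,287,v,zz)),E(onz(W,297.5,v,zz)))
E
```

```text
[-19.94469856  96.99496683] [-11.09688461  97.01860696]
[-20.57501323  95.15057999] [-11.49767694  95.17485391]
[-19.31670911  98.71642049] [-10.69745379  98.73943052]
```

{"api": "servo_tool", "payload": {
  "motion": [
    [[0, -0.2, 0.038, 0, 0], [0, -0.2, 0.038, 0, 0], [0, -0.2, 0.038, 0, 0], [0, -0.2, 0.038, 0, 0], [0, -0.15, 0.028, 0, 0], [0, -0.08, 0.014, 0, 0], [0, 0, 0, 0, 0], [0, 0, 0, 0, 0], [0, 0, 0, 0, 0]]
  ]
}}

```text
t: 10.2
eef_pos: [0.5251, 0.059, 0.0598]
tool_rot: [0.002, 0.769, 0.639, 0.003]
contact_force: [8.6, -0.8, -2.3]
gripper_width: 0.175
grasp_force: 59.4
```

```bash
python3 - <<'E'
from ang import *
C=cal("wrist");im,d=bot.read_camera("wrist");cv2.imwrite("pics/w3.png",im[:,:,::-1])
np.savez("w3c.npz",f=C[0],cx=C[1],cy=C[2],V=C[3])
p=proj(C,(.5434,.150,.03));print(p)
im2,d2=bot.read_camera("side");cv2.imwrite("pics/s3.png",im2[:,:,::-1]);q=proj(cal("side"),(.5434,.150,.03));print(q)
def crop(im,p,h,w,k):
    y=int(np.clip(p[1]-h//2,0,480-h));x=int(np.clip(p[0]-w//2,0,640-w));print(x,y)
    return cv2.resize(im[y:y+h,x:x+w,::-1],(w*k,h*k),interpolation=2)
a=crop(im,p,140,100,4);b=crop(im2,q,70,50,8)
cv2.imwrite("pics/c4.png",np.hstack([a,b]))
E
```

```text
(np.float64(316.66303694739446), np.float64(69.39193923971203))
(np.float64(324.7275724977164), np.float64(283.5330615427418))
266 0
299 248
```

View pics/c4.png

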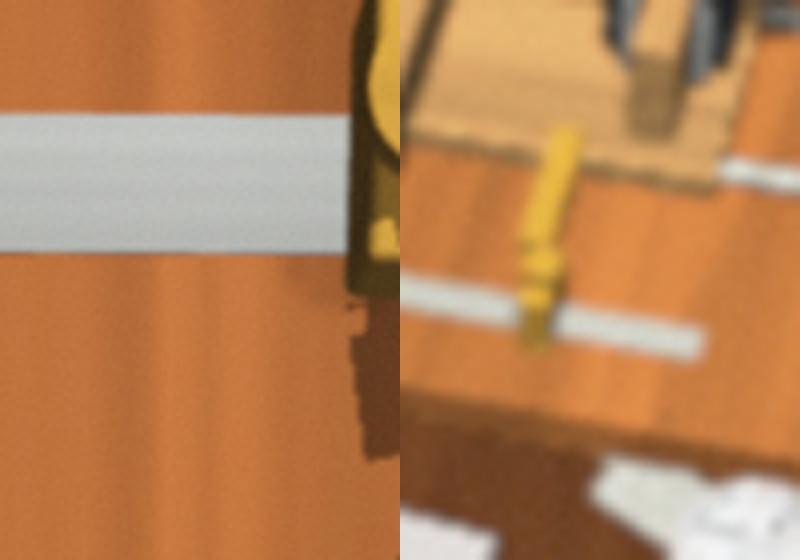

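The wrist crop cut the clip off at its right edge (u≈366). The side crop shows the pointer close behind the clip. I'll recrop.

```bash
python3 - <<'E'
import cv2
im=cv2.imread("pics/w3.png")[0:150,310:510]
cv2.imwrite("pics/c5.png",cv2.resize(im,(800,600),interpolation=2))
E
```

```text
(no output)
```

View pics/c5.png

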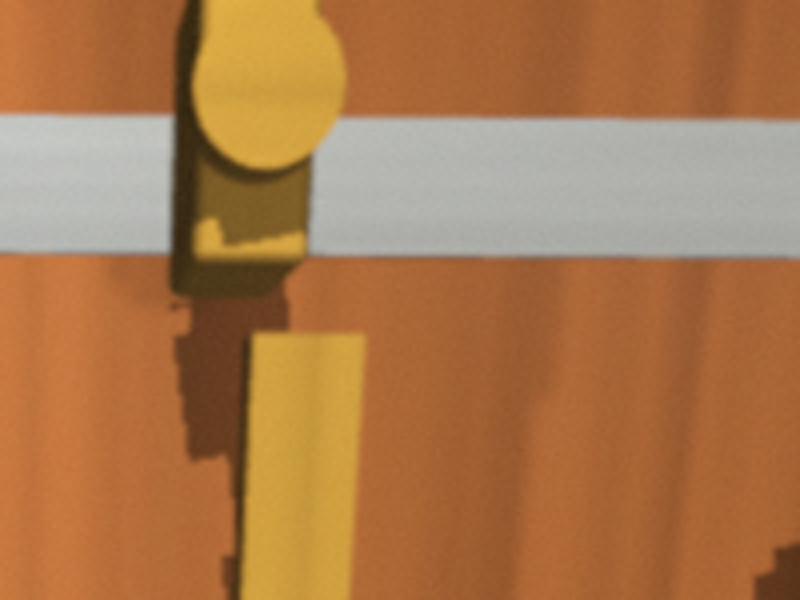

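The wrist crop shows the clip's top face with corners at crop (193,262) and (306,262), its foot at (172–287,292), and the pointer tip at (250–366,333). The pointer is still a little behind the clip.

```bash
python3 - <<'E'
from h import *
z=np.load("w3c.npz");W=(float(z["f"]),float(z["cx"]),float(z["cy"]),z["V"])
O=np.array([.5593,.0509])
for th in(10.65,11.):
    t=np.radians(th);ex=np.array([np.cos(t),-np.sin(t)]);ey=-np.array([-np.sin(t),-np.cos(t)])
    E=lambda u,v,zz:(lambda p:np.round([1000*(p[:2]-O)@ex,1000*(p[:2]-O)@ey],1))(onz(W,310+u/4,v/4,zz))
    print("top",E(193,262,.042),E(306,262,.042),"foot",E(172,292,.02),E(287,292,.02),"tip",E(250,333,.034),E(366,333,.034),E(250,333,.036),E(366,333,.036))
print(bot.get_obs()["eef_pos"],bot.get_obs()["contact_force"],bot.get_obs()["t"])
E
```

```text
top [-19.9  94. ] [-10.3  94. ] foot [-19.5  94.6] [-8.1 94.6] tip [-13.7  89.3] [-3.1 89.3] [-13.9  89.1] [-3.5 89.1]
top [-20.5  93.9] [-10.9  93.9] foot [-20.1  94.5] [-8.7 94.6] tip [-14.2  89.2] [-3.6 89.3] [-14.5  89. ] [-4.1 89.1]
[0.52514903 0.05903278 0.05979675] [ 9.41666343 -0.96647897 -2.38440452] 10.3
```

{"api": "servo_tool", "payload": {
  "motion": [
    [[0, -0.08, 0.015, 0, 0], [0, -0.08, 0.015, 0, 0], [0, 0, 0, 0, 0], [0, 0, 0, 0, 0], [0, 0, 0, 0, 0], [0, 0, 0, 0, 0]]
  ]
}}

```text
t: 10.9
eef_pos: [0.519, 0.0602, 0.0598]
tool_rot: [0.002, 0.769, 0.639, 0.003]
contact_force: [9.6, -1.2, -3.3]
gripper_width: 0.174
grasp_force: 59.4
```

```bash
python3 - <<'E'
from ang import *
C=cal("wrist");im,d=bot.read_camera("wrist");cv2.imwrite("pics/w4.png",im[:,:,::-1])
np.savez("w4c.npz",f=C[0],cx=C[1],cy=C[2],V=C[3])
p=proj(C,(.562,.145,.03));x=int(p[0]-100);print(x,p)
cv2.imwrite("pics/c6.png",cv2.resize(im[0:150,x:x+200,::-1],(800,600),interpolation=2))
for n in("side","scene"):print(n,ang(n,bot.read_camera(n)[1])[0])
print(bot.get_obs()["eef_pos"],bot.get_obs()["contact_force"])
E
```

```text
285 (np.float64(385.0518496772931), np.float64(73.93655035229358))
side 1.5628111059066467
scene 1.5668818825829707
[0.51900779 0.06019625 0.05979711] [10.15406813 -0.71024605 -3.25638693]
```

View pics/c6.png

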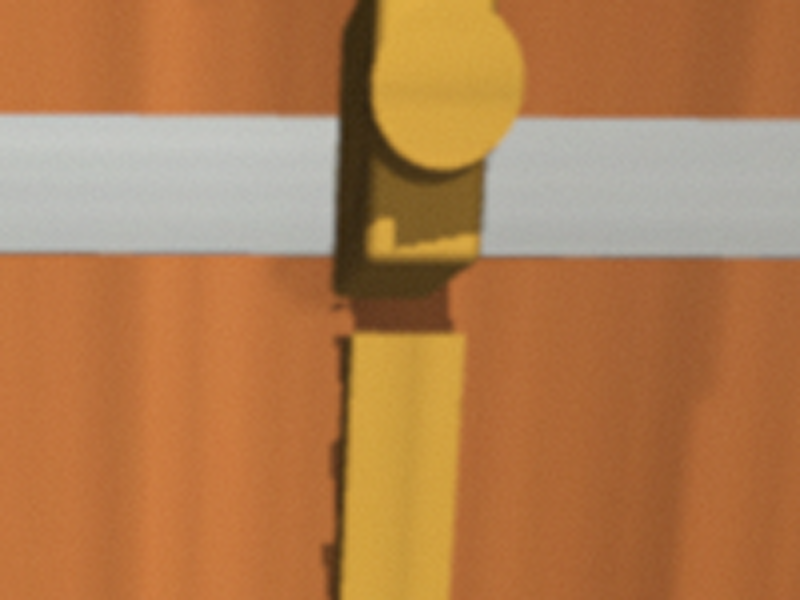

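The clip's top corners are at crop (366,262) and (478,262), its foot's left edge is at (333,292), and the pointer tip is at (350–465,333).

```bash
python3 - <<'E'
from h import *
z=np.load("w4c.npz");W=(float(z["f"]),float(z["cx"]),float(z["cy"]),z["V"])
O=np.array([.5593,.0509])
for th in(10.3,10.65,11.):
    t=np.radians(th);ex=np.array([np.cos(t),-np.sin(t)]);ey=np.array([np.sin(t),np.cos(t)])
    E=lambda u,v,zz:(lambda p:np.round([1000*(p[:2]-O)@ex,1000*(p[:2]-O)@ey],1))(onz(W,285+u/4,v/4,zz))
    print("top",E(366,262,.042),E(478,262,.042),"foot",E(333,292,.02),"tip",E(350,333,.034),E(465,333,.034),E(350,333,.036),E(465,333,.036))
# direction of grey strip/tongue check: tongue edges run along easel y
a=onz(W,285+350/4,333/4,.034);b=onz(W,285+342/4,590/4,.034);print("tongue yaw",np.degrees(np.arctan2(*(a-b)[:2])))
a=onz(W,285+465/4,333/4,.034);b=onz(W,285+449/4,595/4,.034);print("tongue yaw",np.degrees(np.arctan2(*(a-b)[:2])))
a=onz(W,285,253/4,.02);b=onz(W,285+800/4,257/4,.02);print("strip",np.degrees(np.arctan2(*(b-a)[1::-1])))
E
```

```text
top [-19.3  94.2] [-9.8 94.1] foot [-19.1  94.8] tip [-19.3  89.4] [-8.8 89.4] [-19.6  89.2] [-9.3 89.2]
top [-19.9  94. ] [-10.4  94.1] foot [-19.6  94.6] tip [-19.9  89.3] [-9.4 89.3] [-20.1  89.1] [-9.8 89.1]
top [-20.5  93.9] [-10.9  94. ] foot [-20.2  94.5] tip [-20.4  89.2] [-9.9 89.3] [-20.7  89. ] [-10.4  89. ]
tongue yaw 10.115059804014098
tongue yaw 10.74005945938829
strip -10.805163811329933
```

The pointer and clip agree to within about 0.4 mm, the backrest is upright at about 1.565 rad, and the jaw is held. I'm handing in.

```bash
python3 -c "
from station import bot
print(bot.hand_in())"
```

```text
the job is handed in; nothing more can be done
None
```

I folded the backrest up first; it stands by itself at about 1.565 rad. I then pulled the jaw out until pointer and clip were level to about 0.4 mm, and handed in at about 11 s with the jaw still gripped; nothing lying around looked moved in the pictures, though I did not measure those items.

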